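# Back off the ratchet tailstock of a bench centre

## Task

The measured shaft has to come out of the bench centre next, so make room for it: press down the ratchet release pad on top of the tailstock, and with it held down push the tailstock back along its toothed bar, away from the shaft, until it stands fully against the stop block. This is fingertip work: lift nothing, leave the shaft lying in its rests, keep off the dial indicator and leave the other things where they are, then come clear.

Things in the scene. Friction and masses are not known exactly. Their poses are not given: they have to be found in the camera images.
- bed: The bench centre: a dark iron bed 570 x 110 x 28 mm, fixed to the table. Origin on the table surface; its x axis runs along the toothed bar in the direction in which the tailstock is pushed back (away from the shaft, towards the stop block), z up. The bed reaches from x = -400 to +170 mm. At its -x end stands the fixed headstock (110 x 90 mm, 143 mm high, x = -400 to -290 mm), at its +x end a low post (74 mm high).
- pad_top (a point): Centre of the upper face of the release pad, a grooved flat steel pad 44 mm (along the bed's x) x 46 mm (across) on top of the tailstock. Untouched, it stands 127 mm above the table, 12 mm proud of the tailstock's flat top. It goes straight down against a spring: about 3.6 N to start, 7.7 N at its end, 9 mm down. The ratchet is free once the pad is more than about 5 mm down and locks again when the pad comes up. The point moves with the pad.
- push_face (a point): Centre of the upper part of the upright shoulder behind the pad, on the +x side of the pad (bed axes) and facing the pad: part of the tailstock's iron body, 74 mm wide, 35 mm thick, its top 144 mm above the table, so 17 mm above the untouched pad; its face stands 2 mm beyond the pad's edge, 24 mm from the pad's centre. A fingertip that presses the pad can push against this face towards the bed's +x. The point (136 mm above the table) lies on the face.
- tailstock (a joint): How far (m) the tailstock has slid back from its start, along the bed's +x; 0 at the start. The tailstock is a dark iron block, 85 mm long, 74 mm wide, with a steel cone point towards the shaft and a round black knob on one flank (not needed). It slides stiffly (about 3 N, plus 12 N per m/s of speed) and stays where it is left. With the release up, the ratchet lets it move only towards the shaft, and blocks it the other way (some play within one 8 mm tooth).
- release (a joint): How far (m) the release pad is pressed down: 0 up, 0.009 fully down; the ratchet is free above about 0.005. With the pad let go over a tooth's tip it may rest up to 0.004 down.
- tail_rear (a point): Centre of the tailstock's flat rear face (its +x end in bed axes), 75 mm above the table, the face that meets the stop block. It lies 59 mm behind the pad's centre.
- stop_face (a point): The face of the stop block that the tailstock's rear meets, 75 mm above the table. The stop block is a steel block 30 mm long (along the bar), 56 mm wide, on the bar behind the tailstock, its top 85 mm above the table, with a black star knob on it up to 109 mm. It is fixed. Its axes are those of the bed.
- indicator: Dial indicator on a dark post (270 mm high, base 50 x 50 mm) at the side of the bed away from the robot, its arm reaching over the shaft; fixed and delicate. Origin under the post, on the table, at x = -192, y = -88 mm in the bed's axes; the untouched pad's centre starts at x = -54, y = 0.
- shaft: The measured steel shaft, 126 mm long, 16 mm thick (22 mm in the middle), lying loose in two V rests on the bed between headstock and tailstock, along the bar, 95 mm above the table. Origin at its centre. To be left alone.
- ring_gauge: Loose bystander: steel ring, 52 mm across, 18 mm high, beside the bed. Origin under its centre.
- spare_centre: Loose bystander: pointed steel centre standing upright, 24 mm thick, 68 mm high. Origin under its centre.
- spare_knob: Loose bystander: black star knob, 42 mm across, 32 mm high with its stud. Origin under its centre.
- vee_block: Loose bystander: steel V block 45 x 40 x 33 mm. Origin under its centre.
- plug_gauge: Loose bystander: plug gauge, a lying rod 103 mm long, 18 mm thick. Origin under the middle of its grip.
- wrench: Loose bystander: flat wrench lying on the table. Origin under its middle.
- oil_bottle: Loose bystander: small white bottle, 40 mm thick, 90 mm high. Origin under its centre.

How it is judged (in metres and radians):
On the way, in this order (a step that is already met when the one before it is completed fails the run):
1. the release pad is pressed down while the tailstock still stands forward (value of joint release above 0.0038 m and value of joint tailstock below 0.015 m), for 0.05 s.
2. the tailstock stands against the stop block (x of tail_rear in the frame of stop_face between -0.004 and 0.003 m), for 0.2 s.
At the end, for the whole second after the job is handed in: The tailstock's rear face stands at rest within 4 mm of the stop block's face, the release pad is let go (less than 5.5 mm down), and the shaft lies still in its rests within 8 mm of where it was (all of step 2 and velocity of joint tailstock between -0.005 and 0.005 m/s and value of joint release below 0.0055 m and distance of shaft from where it was at the start of the episode below 0.008 m and linear speed of shaft below 0.02 m/s); the robot touches nothing.
It fails at once if the shaft is lifted or shifted (8 mm) (distance of shaft from where it was at the start of the episode above 0.008 m).
It fails at once if the dial indicator is pushed (2 N) (contact force between any of the fingers, the arm and indicator above 2 N).
It fails at once if another loose thing is lifted or shifted (15 mm) (distance of any of ring_gauge, spare_centre, spare_knob, vee_block, plug_gauge, wrench, oil_bottle from where it was at the start of the episode above 0.015 m).
It also fails if it takes over 32 s, if anything falls off the work surface, if the arm or the gripper's body presses on something with over 40 N, if the wrist force passes 120 N, or if a joint passes its speed limit or range.

## Robot

A 7-joint arm with a two-finger parallel gripper is mounted at the origin on the work surface. World frame = base frame: x ahead of the robot, y to its left, z up, the work surface at z = 0. Lengths are in mm, angles in rad, forces in N, time in s.
With the tool pointing down it reaches from about 425 to 875 mm from the base axis. Payload 9.9 kg.
Tool frame: the origin (TCP) lies on the mounting face of the last link; the fingertips stand 173 mm ahead of it and the grasp point (between the pads) lies 155 mm ahead of it; x points along the fingers, y is the direction in which the jaws open and shut, and the axes are right-handed (so a half turn about x gives the same grasp; the last joint's range is limited). The gripper opens to 85 mm and grips with 20 to 120 N. Pads are 22 mm wide; open, the fingers measure 114 mm over their backs; the gripper's body (76 mm by 85 mm) begins 54 mm behind the grasp point. The pads swing forward as they close: fully open they stand 13 mm farther back than shut.
Start: joints at [-1.381, 0.576, 0.025, 1.437, -0.015, 1.129, -0.057], TCP at [182.509, 649.865, 404.689] pointing down, gripper open.
Joint ranges: [-2.76, 2.76], [-0.34, 2.15], [-1.52, 1.57], [0.19, 2.46], [-1.09, 4.23], [0.17, 1.99], [-2.82, 2.82]. Speed limits (rad/s): [2.22, 2.22, 3.01, 3.01, 3.14, 3.14, 3.14].

## Interface

Orientations are given as a unit quaternion [w, x, y, z].
In Python, from bench import bot, grab_frame, get_calibration, close_job, recognise gives the robot as it stands.
- The arm moves only by the shell command python3 -m crank 'ROWS' [OPENING] [FORCE]. ROWS is JSON, a list of rows, each a list of 6 numbers: the shift along the tool's x, y, z each as a share of 300 mm, from -1 to 1, then the turn, a rotation vector about the tool's x, y, z each as a share of 2 rad, from -1 to 1. A call has 1 to 20 rows; each row shifts and turns the pose as measured when the row begins, along the tool's axes as they then stand; what a row does not reach is not made up. A row lasts 1/8 s, in which the tool goes at most 62.5 mm and 10.7 degrees, less where a joint would pass 70% of its speed; a pose out of reach is approached as far as the arm can. A call with a number of a shift or a turn outside -1 to 1 is refused whole. A call with a gripper value outside its range is refused whole. OPENING is the gripper command: -1 is fully open, 1 is shut, values between are in proportion, set as the call begins (- or left out, the last holds). The fingers move at their own pace and stop on an object; FORCE is the grip in N (left out, the last holds). Time passes only in rows, so rows that do not move let the fingers close. It gives the time, the measured TCP pose, the force and the opening at its end, in the units of the state.
- bot.state(): the state, without advancing time (a new reading comes with each control period).
- grab_frame(name): name is "scene" or "top"; returns the picture (420x560x3 uint8, blue, green, red); there is no depth.
- get_calibration(name): a dict with "fx", "fy", "cx", "cy" (pixels), "rvec" (rotation vector, rad) and "tvec" (3), from world to camera coordinates, as OpenCV has them. Camera axes: x right, y down, z forward; pixel columns grow to the right and rows downward; lengths in mm; the calibration is good to about 2 mm. A picture is of the moment at which its call begins. get_calibration takes no time and is no camera call.
- close_job(): hands the job in, once; it reports no verdict.
Trained networks look in the newest picture that a camera, given by its name, has taken for a name from the list of things; names that differ only in an ending like _2 or _b are one class to them, and where a whole thing is asked for, a point or a joint stands for the part that bears it (a point fixed in the world has none). Each returns a list of dicts, best first, with "score" (0 to 1); they miss things now and then, are a little off and sometimes report something else, mostly with a low value. They report only what shows in the picture. A call takes as long as a camera call.
- recognise(camera, query): "rect" ([centre column, centre row, width, height] in pixels, round what is visible of it).
The state is a dict: "time": time; "joints": joint angles; "dq": joint speeds; "joint_torque": joint torques, N m; "eef_pos": TCP position; "tool_rot": TCP orientation; "wrist_force": force on the tool from outside, world axes, zero at the start; "moment": the same for the moment, N m; "width": finger opening in mm.
Only numpy, scipy, OpenCV 4.12 (cv2) and the standard library are available. Lean on these libraries where they do the work, as an engineer would, in place of code of your own. Each camera call takes 0.05 s, during which the arm holds its last target.

## Working session

There is one attempt and no reset: what is moved stays moved. The work goes in short steps, Python scripts to look and compute and a shell command to move; the robot and the scene stay as the last step left them, time stands still between calls to the robot, and variables do not carry over. Pictures are saved under pics/ and viewed, and the job is handed in when it is done.

```bash
mkdir -p pics; ls; python3 - <<'E'
from bench import bot, grab_frame, get_calibration, recognise
import cv2
print(bot.state())
for n in("scene","top"):
    f=grab_frame(n); cv2.imwrite(f"pics/{n}0.png",f)
    print(n,get_calibration(n))
    for q in("pad_top","push_face","stop_face","indicator","shaft","bed","tailstock","tail_rear"):
        try: print(q,[(r['score'],[round(v) for v in r['rect']]) for r in recognise(n,q)[:2]])
        except Exception as e: print(q,e)
E
```

```text
pics
{'time': 0.0, 'joints': array([-1.38080832,  0.57651833,  0.02483595,  1.43789397, -0.01501146,
        1.12896988, -0.05652288]), 'dq': array([-0.0010635 ,  0.00072395,  0.00039581, -0.00126932, -0.00026147,
       -0.00173455, -0.00060711]), 'joint_torque': array([-6.24500190e-04, -7.65759230e+01,  2.25021869e+00, -2.85972834e+01,
        1.53571431e-02,  1.23986456e-02, -1.05653913e-05]), 'eef_pos': array([182.43802475, 649.71471793, 403.8564464 ]), 'tool_rot': array([ 0.70043857,  0.09592692,  0.70054535, -0.09705693]), 'wrist_force': array([ 0.18589666, -0.05135033,  0.58366478]), 'moment': array([-0.04584115, -0.0274129 , -0.02505724]), 'width': 85.28003497280804}
scene {'fx': 426.8533566240799, 'fy': 426.8533566240799, 'cx': 277.65449530523324, 'cy': 201.86436402507232, 'rvec': array([ 1.12055588,  2.53289747, -0.79692058]), 'tvec': array([ 382.707301  , -244.79088735, 1203.56567065])}
pad_top [(0.79, [261, 193, 19, 21]), (0.62, [253, 146, 42, 48])]
push_face [(0.68, [270, 214, 59, 64])]
stop_face [(0.94, [303, 256, 27, 36])]
indicator [(0.95, [204, 171, 55, 97])]
shaft [(0.87, [232, 170, 29, 27]), (0.65, [271, 215, 56, 61])]
bed [(0.39, [363, 245, 23, 33])]
tailstock [(0.67, [269, 213, 55, 66])]
tail_rear [(0.59, [203, 171, 57, 100]), (0.58, [270, 216, 55, 64])]
top {'fx': 438.3468157539974, 'fy': 438.3468157539974, 'cx': 281.67445432901343, 'cy': 212.5286649932569, 'rvec': array([ 2.1256398 , -2.16061316,  0.19171111]), 'tvec': array([ -16.79169458,  564.86895245, 1001.79579429])}
pad_top [(0.59, [295, 212, 23, 25]), (0.33, [374, 278, 73, 26])]
push_face [(0.72, [297, 212, 56, 53])]
stop_face [(0.68, [237, 203, 24, 25])]
indicator [(0.72, [362, 189, 37, 59]), (0.29, [276, 267, 19, 22])]
shaft [(0.58, [358, 223, 53, 18])]
bed [(0.91, [329, 220, 260, 82])]
tailstock [(0.87, [298, 215, 60, 46])]
tail_rear [(0.63, [295, 211, 54, 52])]
```

```bash
python3 - <<'E'
import cv2
for n,(a,b,c,d) in dict(scene=(120,120,280,210),top=(180,130,280,210)).items():
    f=cv2.imread(f"pics/{n}0.png")
    cv2.imwrite(f"pics/{n}0z.png",cv2.resize(f[b:b+d,a:a+c],(800,600),interpolation=cv2.INTER_CUBIC))
E
```

```text
(no output)
```

View pics/scene0.png

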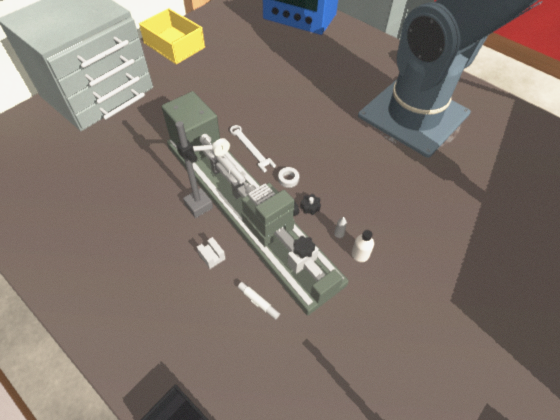

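View pics/top0.png

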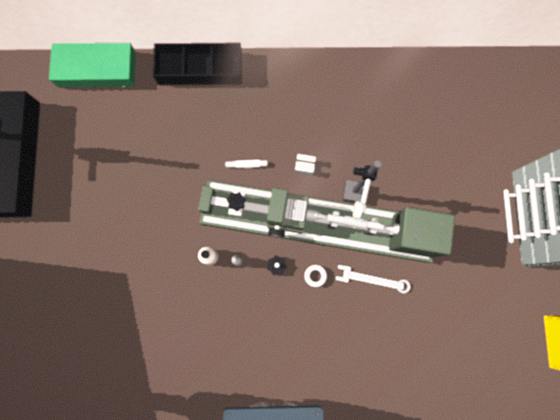

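```bash
sleep 0
```

```text
(no output)
```

View pics/top0z.png

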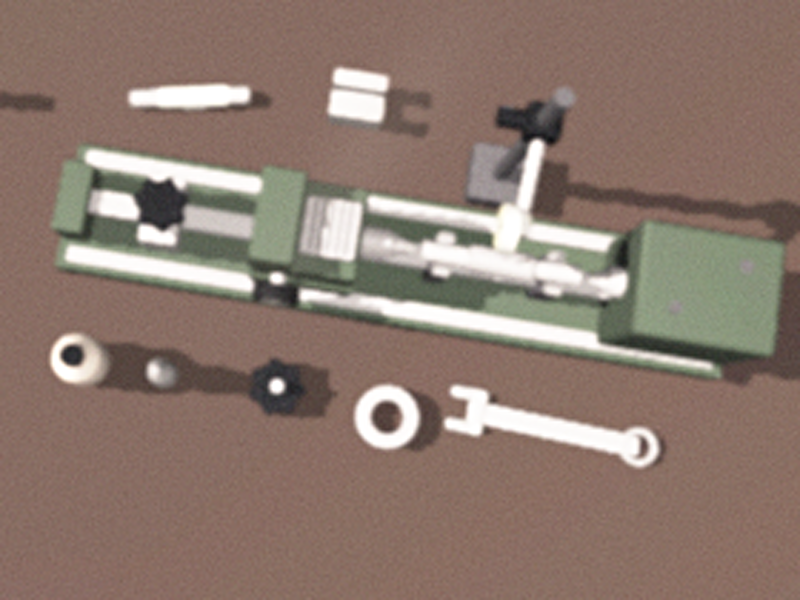

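View pics/scene0z.png

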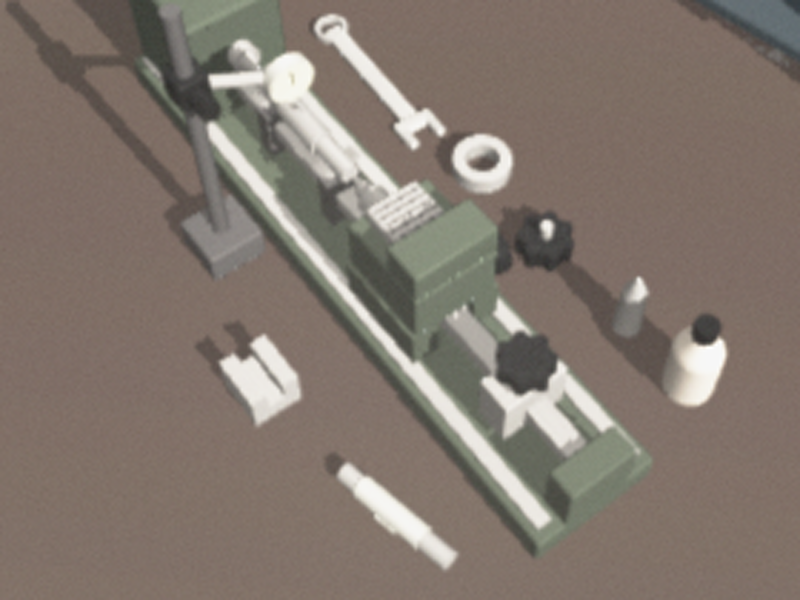

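```bash
cat > h.py <<'E'
import numpy as np,cv2
from bench import get_calibration
from scipy.optimize import least_squares
C={n:get_calibration(n) for n in("scene","top")}
def proj(n,P):
    c=C[n];K=np.array([[c['fx'],0,c['cx']],[0,c['fy'],c['cy']],[0,0,1.]])
    return cv2.projectPoints(np.array(P,float).reshape(-1,1,3),c['rvec'],c['tvec'],K,None)[0].reshape(-1,2)
def b2w(p,P):
    P=np.array(P,float).reshape(-1,3);c,s=np.cos(p[2]),np.sin(p[2])
    return np.c_[p[0]+c*P[:,0]-s*P[:,1],p[1]+s*P[:,0]+c*P[:,1],P[:,2]]
E
cat > fit.py <<'E'
from h import *
T=[((170,-55,28),(80,147)),((170,55,28),(58,268)),((-400,55,28),(718,375)),((-290,-45,143),(648,222)),((-400,-45,143),(783,242)),((-400,45,143),(773,355)),((-54,0,127),(332,228)),((5,-37,144),(265,168)),((-30,-37,144),(306,173)),((-30,37,144),(293,268)),((5,37,144),(252,262))]
S=[((170,55,28),(650,460)),((170,-55,28),(540,550)),((-30,37,144),(470,203)),((5,37,144),(497,235)),((5,-37,144),(408,283)),((-30,-37,144),(390,255)),((-54,0,127),(405,210))]
def res(p,full=False):
    r=[]
    for n,L,o in(("top",T,(180,130)),("scene",S,(120,120))):
        q=proj(n,b2w(p,[a for a,_ in L])); m=np.array([b for _,b in L])*.35+o
        r.append(q-m)
    return r if full else np.concatenate(r).ravel()
s=least_squares(res,[600,100,1.5],loss='soft_l1',x_scale=[10,10,.1])
print(s.x,s.cost)
for r in res(s.x,True):print(r.round(1).tolist())
np.save('bed.npy',s.x)
for k,P in dict(pad=(-54,0,127),push=(-30,0,136),shaftend=(-150,0,95),ind=(-192,-88,0),stop=(90,0,85)).items():print(k,b2w(s.x,P).round(1))
E
python3 fit.py
```

```text
[567.19805572  -3.07407813   1.38889159] 21.176590346940692
[[-0.3, -1.7], [-1.3, -0.4], [1.3, 1.2], [-0.6, -1.7], [2.2, -0.5], [1.5, 0.8], [-0.3, -0.2], [-0.5, -1.4], [1.0, -0.6], [0.0, -0.7], [-1.6, -1.3]]
[[2.4, -0.3], [-0.1, -0.5], [0.0, -2.3], [1.4, -2.2], [2.7, -0.3], [-1.6, -2.4], [1.2, 1.5]]
pad [[557.4 -56.2 127. ]]
push [[561.8 -32.6 136. ]]
shaftend [[ 540.1 -150.6   95. ]]
ind [[ 619.  -207.8    0. ]]
stop [[583.5  85.4  85. ]]
```

```bash
cat > st.py <<'E'
from h import *
from bench import bot
from scipy.spatial.transform import Rotation as R
import sys
s=bot.state();q=s['tool_rot'];Rm=R.from_quat([q[1],q[2],q[3],q[0]]).as_matrix()
p=np.load('bed.npy');tip=s['eef_pos']+173*Rm[:,0]
c,sn=np.cos(p[2]),np.sin(p[2]);Rb=np.array([[c,-sn,0],[sn,c,0],[0,0,1]])
tb=Rb.T@(tip-[p[0],p[1],0])
print('t',round(s['time'],2),'tip w',tip.round(1),'tip bed',tb.round(1),'F bed',(Rb.T@s['wrist_force']).round(1),'w',round(s['width'],1))
print('tool axes in bed (cols)\n',(Rb.T@Rm).round(3).tolist(), 'joints',s['joints'].round(2))
if len(sys.argv)>3:
    g=np.array(list(map(float,sys.argv[1:4])))
    # desired: x down, y along +-bed x or y nearest
    M=Rb.T@Rm; best=None
    for k in range(4):
        y=np.array([np.cos(k*np.pi/2),np.sin(k*np.pi/2),0]);x=np.array([0,0,-1.])
        D=np.c_[x,y,np.cross(x,y)];rv=R.from_matrix(M.T@D).as_rotvec();print('k',k,'turn share',(rv/2).round(3))
        
    print('shift tool share',(M.T@(g-tb)/300).round(3), 'mm',(M.T@(g-tb)).round(1))
E
python3 st.py -58 0 175
```

```text
t 0.9 tip w [182.5 649.9 231.7] tip bed [572.6 496.5 231.7] F bed [-0.6  0.6  0.3] w 85.3
tool axes in bed (cols)
 [[0.0, 0.996, -0.092], [0.0, -0.092, -0.996], [-1.0, 0.0, -0.0]] joints [-1.38  0.58  0.02  1.44 -0.02  1.13 -0.06]
k 0 turn share [-0.046 -0.    -0.   ]
k 1 turn share [-0.831  0.    -0.   ]
k 2 turn share [ 1.525 -0.     0.   ]
k 3 turn share [ 0.739 -0.    -0.   ]
shift tool share [ 0.189 -1.941  1.841] mm [  56.7 -582.4  552.2]
```

```bash
python3 -m crank '[[0,-0.152,0.12,-0.046,0,0],[0,-0.152,0.12,0,0,0],[0,-0.152,0.12,0,0,0],[0,-0.152,0.12,0,0,0],[0,-0.152,0.12,0,0,0],[0,-0.152,0.12,0,0,0],[0,-0.152,0.12,0,0,0],[0,-0.152,0.12,0,0,0],[0,-0.152,0.12,0,0,0],[0,-0.152,0.12,0,0,0]]' 1 40; python3 st.py -58 0 175
```

```text
time: 2.15
eef_pos: [457.0, 123.5, 404.5]
tool_rot: [0.706, 0.062, 0.703, -0.058]
wrist_force: [0.8, 0.5, -0.5]
width: 0.1
t 2.15 tip w [457.8 124.6 231.5] tip bed [105.7 130.7 231.5] F bed [ 0.6 -0.7 -0.5] w 0.1
tool axes in bed (cols)
 [[0.007, 1.0, 0.011], [-0.003, 0.011, -1.0], [-1.0, 0.007, 0.003]] joints [-0.47  0.28  0.14  1.96 -0.05  0.9   1.1 ]
k 0 turn share [ 0.006  0.002 -0.003]
k 1 turn share [-0.78   0.004 -0.001]
k 2 turn share [-1.565  0.005  0.003]
k 3 turn share [ 0.791 -0.001 -0.004]
shift tool share [ 0.186 -0.552  0.429] mm [  55.8 -165.6  128.6]
```

```bash
python3 -m crank '[[0,-0.15,0.115,0.006,0.002,-0.003],[0,-0.15,0.115,0,0,0],[0,-0.15,0.115,0,0,0],[0.05,-0.1,0.085,0,0,0],[0.1,0,0,0,0,0],[0,0,0,0,0,0]]'; python3 st.py -60 0 150
python3 - <<'E'
from bench import *
import cv2
for n,(a,b,c,d) in dict(scene=(120,80,280,210),top=(180,130,280,210)).items():
    f=grab_frame(n)
    cv2.imwrite(f"pics/{n}1z.png",cv2.resize(f[b:b+d,a:a+c],(800,600),interpolation=cv2.INTER_CUBIC))
E
```

```text
time: 2.9
eef_pos: [558.6, -73.9, 359.9]
tool_rot: [0.706, 0.067, 0.702, -0.067]
wrist_force: [0.1, 0.5, -0.0]
width: 0.3
t 2.9 tip w [559.4 -74.1 186.9] tip bed [-71.2  -5.2 186.9] F bed [ 0.5 -0.  -0. ] w 0.3
tool axes in bed (cols)
 [[0.0, 1.0, -0.008], [-0.005, -0.008, -1.0], [-1.0, 0.0, 0.005]] joints [-0.08  0.46  0.2   1.81 -0.11  0.88  1.54]
k 0 turn share [-0.004  0.002 -0.   ]
k 1 turn share [-0.789  0.002  0.002]
k 2 turn share [ 1.567 -0.    -0.004]
k 3 turn share [ 0.781  0.002 -0.002]
shift tool share [ 0.123  0.037 -0.018] mm [36.9 11.2 -5.4]
```

View pics/scene1z.png

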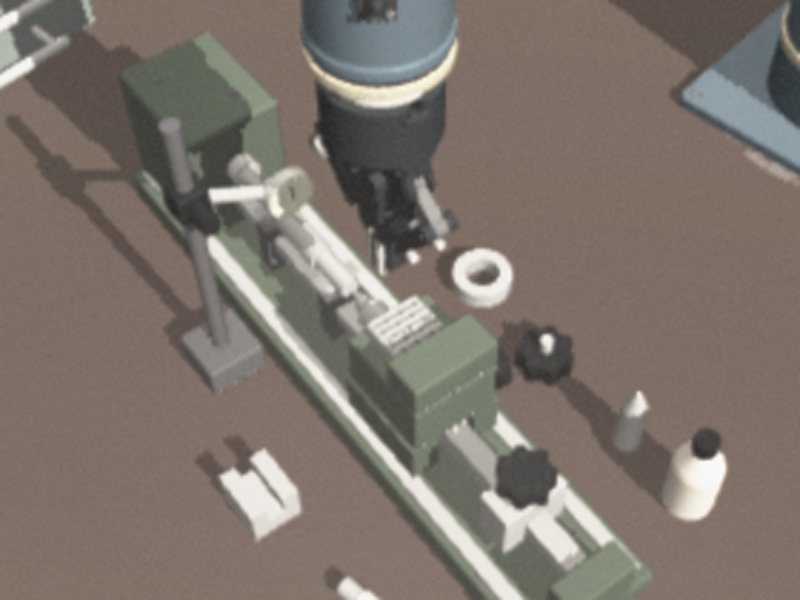

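View pics/top1z.png

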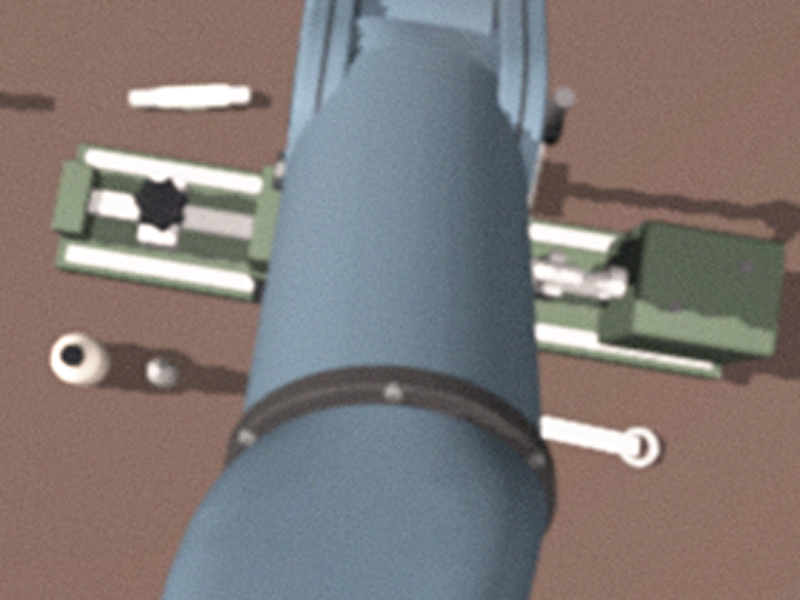

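```bash
python3 -m crank '[[0.06,0.043,-0.018,0,0,0],[0.06,0,0,0,0,0],[0.03,0,0,0,0,0],[0,0,0,0,0,0]]'; python3 st.py -58 0 127
python3 - <<'E'
from bench import *
from h import *
f=grab_frame("scene")
a,b,c,d=190,110,160,120
cv2.imwrite(f"pics/scene2z.png",cv2.resize(f[b:b+d,a:a+c],(800,600),interpolation=cv2.INTER_CUBIC))
p=np.load('bed.npy')
for P in [(-60,0,140),(-54,0,127)]: print((proj("scene",b2w(p,P))-[a,b])*5)
E
```

```text
time: 3.5
eef_pos: [558.2, -57.4, 321.8]
tool_rot: [0.71, 0.066, 0.698, -0.065]
wrist_force: [-0.1, 0.5, 0.2]
width: -0.0
t 3.5 tip w [561.2 -57.4 148.9] tip bed [-54.5  -3.9 148.9] F bed [0.5 0.2 0.2] w -0.0
tool axes in bed (cols)
 [[0.003, 1.0, -0.003], [-0.017, -0.003, -1.0], [-1.0, 0.003, 0.017]] joints [-0.1   0.5   0.18  1.86 -0.12  0.77  1.53]
k 0 turn share [-0.002  0.009 -0.001]
k 1 turn share [-0.787  0.008  0.006]
k 2 turn share [ 1.569 -0.002 -0.014]
k 3 turn share [ 0.784  0.006 -0.008]
shift tool share [ 0.073 -0.012 -0.014] mm [21.8 -3.5 -4.3]
[[355.40889329 396.50623117]]
[[364.60391769 424.84861017]]
```

View pics/scene2z.png

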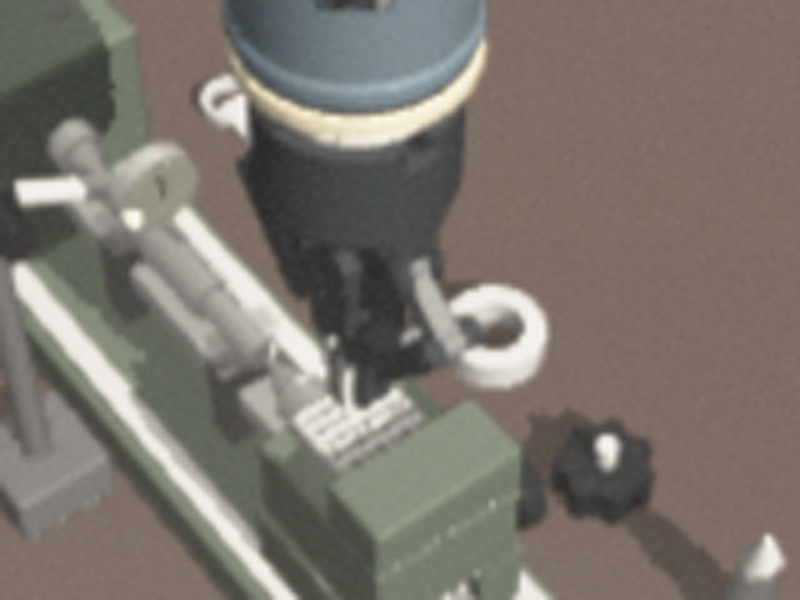

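```bash
python3 -m crank '[[0.03,-0.008,-0.01,0,0.009,0],[0.025,0,0,0,0,0],[0.01,0,0,0,0,0],[0,0,0,0,0,0]]'; python3 st.py -58 0 127
```

```text
time: 4.05
eef_pos: [555.1, -59.7, 302.5]
tool_rot: [0.704, 0.067, 0.704, -0.065]
wrist_force: [-0.7, 0.3, 1.0]
width: 0.1
t 4.05 tip w [555.3 -59.2 129.5] tip bed [-57.3   1.6 129.5] F bed [0.2 0.8 1. ] w 0.1
tool axes in bed (cols)
 [[0.003, 1.0, -0.004], [-0.0, -0.004, -1.0], [-1.0, 0.003, 0.0]] joints [-0.09  0.52  0.17  1.88 -0.13  0.75  1.54]
k 0 turn share [-0.002  0.    -0.002]
k 1 turn share [-0.787  0.001 -0.001]
k 2 turn share [ 1.569 -0.003 -0.   ]
k 3 turn share [ 0.783 -0.001 -0.001]
shift tool share [ 0.008 -0.002  0.005] mm [ 2.5 -0.7  1.6]
```

```bash
python3 -m crank '[[0.015,0,0,0,0,0],[0.012,0,0,0,0,0]]'; python3 st.py ;python3 -m crank '[[0.012,0,0,0,0,0],[0.008,0,0,0,0,0]]'; python3 st.py
```

```text
time: 4.3
eef_pos: [555.4, -59.8, 294.7]
tool_rot: [0.705, 0.067, 0.703, -0.065]
wrist_force: [-2.0, -0.1, 5.9]
width: 0.1
t 4.3 tip w [555.8 -59.3 121.7] tip bed [-57.3   1.1 121.7] F bed [-0.5  2.   5.9] w 0.1
tool axes in bed (cols)
 [[0.003, 1.0, -0.004], [-0.002, -0.004, -1.0], [-1.0, 0.003, 0.002]] joints [-0.09  0.54  0.17  1.89 -0.14  0.73  1.54]
time: 4.55
eef_pos: [555.4, -60.0, 291.0]
tool_rot: [0.705, 0.067, 0.703, -0.064]
wrist_force: [-12.2, 0.8, 47.4]
width: -0.0
t 4.55 tip w [556.1 -59.4 118. ] tip bed [-57.4   0.7 118. ] F bed [-1.4 12.2 47.4] w -0.0
tool axes in bed (cols)
 [[0.004, 1.0, -0.005], [-0.003, -0.005, -1.0], [-1.0, 0.004, 0.003]] joints [-0.09  0.54  0.17  1.89 -0.14  0.72  1.55]
```

```bash
python3 -m crank '[[0,0,0,0,0,0],[0.001,0.01,0,0,0,0]]'; python3 st.py ;python3 -m crank '[[0.001,0.015,0,0,0,0],[0.001,0.015,0,0,0,0]]'; python3 st.py
```

```text
time: 4.8
eef_pos: [555.3, -57.9, 292.3]
tool_rot: [0.706, 0.067, 0.702, -0.065]
wrist_force: [-2.0, -2.6, 6.8]
width: 0.1
t 4.8 tip w [556.2 -57.4 119.3] tip bed [-55.4   1.  119.3] F bed [-2.9  1.5  6.8] w 0.1
tool axes in bed (cols)
 [[0.004, 1.0, -0.006], [-0.004, -0.006, -1.0], [-1.0, 0.004, 0.004]] joints [-0.09  0.54  0.17  1.89 -0.14  0.72  1.54]
time: 5.05
eef_pos: [556.6, -50.7, 292.5]
tool_rot: [0.706, 0.067, 0.702, -0.066]
wrist_force: [-1.5, -2.9, 7.5]
width: 0.1
t 5.05 tip w [557.5 -50.6 119.5] tip bed [-48.5   1.  119.5] F bed [-3.1  0.9  7.5] w 0.1
tool axes in bed (cols)
 [[0.002, 1.0, -0.008], [-0.005, -0.008, -1.0], [-1.0, 0.002, 0.005]] joints [-0.11  0.54  0.17  1.89 -0.14  0.72  1.53]
```

```bash
python3 -m crank '[[0.003,0.02,0,0,0,0],[0.002,0.02,0,0,0,0],[0.002,0.02,0,0,0,0]]'; python3 st.py ;python3 -m crank '[[0.002,0.02,0,0,0,0],[0.002,0.02,0,0,0,0],[0.002,0.02,0,0,0,0]]'; python3 st.py
```

```text
time: 5.42
eef_pos: [559.3, -35.6, 291.5]
tool_rot: [0.706, 0.067, 0.702, -0.069]
wrist_force: [-3.6, -2.9, 11.2]
width: 0.0
t 5.42 tip w [560.2 -36.  118.5] tip bed [-33.6   1.  118.5] F bed [-3.5  3.  11.2] w 0.0
tool axes in bed (cols)
 [[-0.001, 1.0, -0.011], [-0.005, -0.011, -1.0], [-1.0, -0.001, 0.005]] joints [-0.14  0.54  0.18  1.89 -0.14  0.72  1.49]
time: 5.8
eef_pos: [562.0, -20.2, 291.5]
tool_rot: [0.706, 0.067, 0.702, -0.071]
wrist_force: [-3.6, -3.2, 11.0]
width: -0.0
t 5.8 tip w [562.9 -21.1 118.5] tip bed [-18.5   1.  118.5] F bed [-3.8  3.  11. ] w -0.0
tool axes in bed (cols)
 [[-0.004, 1.0, -0.014], [-0.006, -0.014, -1.0], [-1.0, -0.004, 0.006]] joints [-0.17  0.54  0.18  1.88 -0.14  0.72  1.46]
```

```bash
python3 -m crank '[[0.002,0.02,0,0.003,0,0],[0.002,0.02,0,0.003,0,0],[0.002,0.02,0,0.003,0,0],[0.002,0.02,0,0.003,0,0]]'; python3 st.py ;python3 -m crank '[[0.002,0.02,0,0.002,0,0],[0.002,0.02,0,0,0,0],[0.002,0.02,0,0,0,0]]'; python3 st.py
python3 - <<'E'
from bench import *
from h import *
for n,(a,b,c,d) in dict(scene=(190,110,160,120),top=(180,150,160,120)).items():
    f=grab_frame(n)
    cv2.imwrite(f"pics/{n}3z.png",cv2.resize(f[b:b+d,a:a+c],(800,600),interpolation=cv2.INTER_CUBIC))
E
```

```text
time: 6.3
eef_pos: [566.0, 0.4, 291.5]
tool_rot: [0.705, 0.076, 0.7, -0.082]
wrist_force: [-3.9, -2.0, 11.2]
width: -0.5
t 6.3 tip w [566.9  -1.1 118.5] tip bed [  1.9   0.7 118.5] F bed [-2.7  3.5 11.2] w -0.5
tool axes in bed (cols)
 [[-0.007, 0.999, -0.042], [-0.007, -0.042, -0.999], [-1.0, -0.007, 0.007]] joints [-0.22  0.55  0.2   1.88 -0.14  0.72  1.4 ]
time: 6.68
eef_pos: [570.1, 14.5, 291.5]
tool_rot: [0.706, 0.078, 0.699, -0.086]
wrist_force: [-2.6, -4.6, 9.1]
width: -0.1
t 6.67 tip w [571.4  12.3 118.5] tip bed [ 15.9  -1.3 118.5] F bed [-5.   1.8  9.1] w -0.1
tool axes in bed (cols)
 [[-0.011, 0.999, -0.05], [-0.01, -0.05, -0.999], [-1.0, -0.011, 0.01]] joints [-0.25  0.56  0.2   1.87 -0.14  0.73  1.37]
```

View pics/scene3z.png

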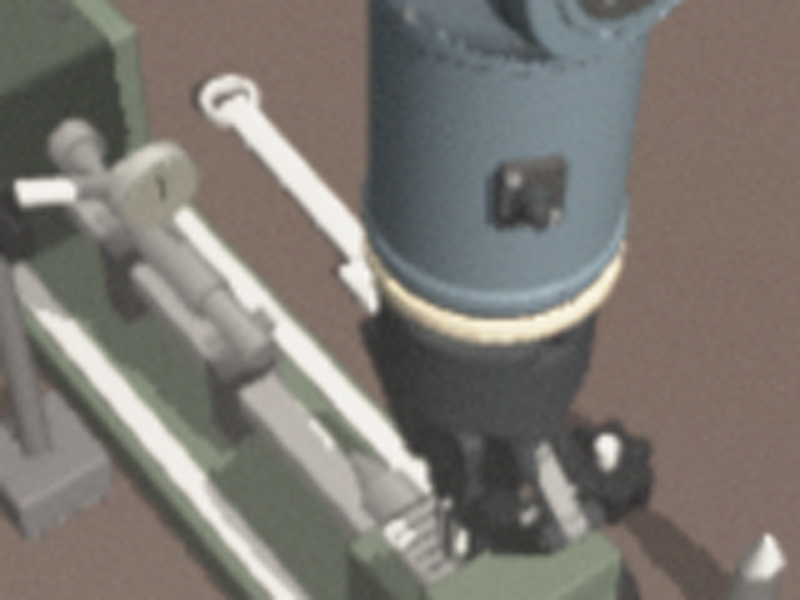

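The tailstock is following: the tip is on the pad at about (455,540), and the shaft and dial look undisturbed. I'll continue and reverse the yaw correction, since its sign was wrong.

```bash
python3 -m crank '[[0.002,0.02,0,-0.006,0,0],[0.002,0.02,0,-0.006,0,0],[0.002,0.02,0,-0.006,0,0]]'; python3 st.py ;python3 -m crank '[[0.002,0.018,0,-0.004,0,0],[0.002,0.018,0,0,0,0]]'; python3 st.py
```

```text
time: 7.15
eef_pos: [571.6, 18.6, 291.6]
tool_rot: [0.705, 0.063, 0.701, -0.083]
wrist_force: [-7.6, -16.3, 14.8]
width: -0.1
t 7.15 tip w [572.1  13.4 118.6] tip bed [ 17.1  -1.8 118.6] F bed [-17.4   4.5  14.8] w -0.1
tool axes in bed (cols)
 [[-0.029, 0.999, -0.025], [-0.008, -0.026, -1.0], [-1.0, -0.028, 0.009]] joints [-0.26  0.56  0.21  1.86 -0.12  0.74  1.37]
time: 7.4
eef_pos: [572.0, 20.1, 291.7]
tool_rot: [0.705, 0.059, 0.702, -0.088]
wrist_force: [-6.8, -15.6, 15.6]
width: -0.3
t 7.4 tip w [572.   13.2 118.8] tip bed [ 16.8  -1.8 118.8] F bed [-16.6   3.9  15.6] w -0.3
tool axes in bed (cols)
 [[-0.039, 0.999, -0.026], [-0.007, -0.027, -1.0], [-0.999, -0.039, 0.008]] joints [-0.27  0.56  0.22  1.86 -0.11  0.74  1.36]
```

View pics/top3z.png

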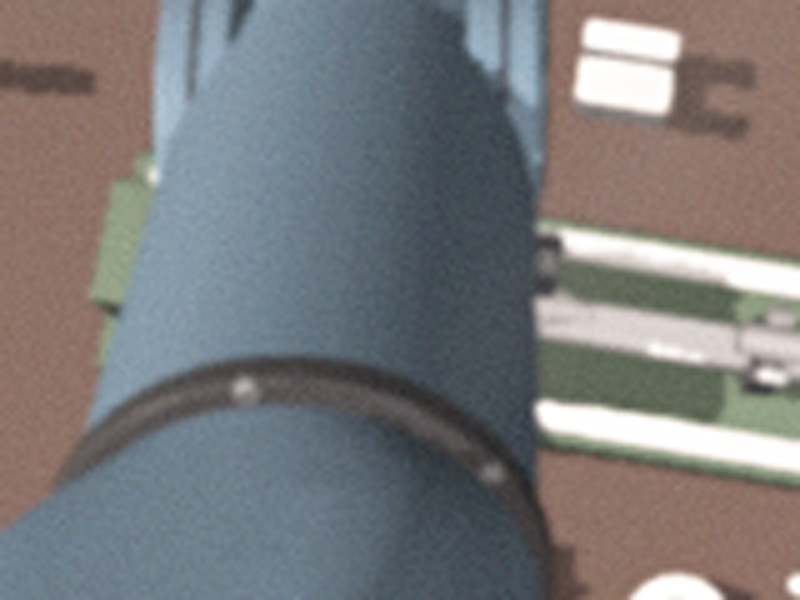

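```bash
python3 - <<'E'
from h import *
p=np.load('bed.npy')
f=cv2.imread('pics/scene0.png');a,b,c,d=260,200,100,75
z=cv2.resize(f[b:b+d,a:a+c],(800,600),interpolation=cv2.INTER_CUBIC)
for x,col in((66,(0,0,255)),(80,(0,255,255))):
    q=(proj("scene",b2w(p,[(x,-28,85),(x,28,85),(x+30,28,85),(x+30,-28,85)]))-[a,b])*8
    cv2.polylines(z,[q.astype(int)],True,col,1)
cv2.imwrite('pics/stopchk.png',z)
E
```

```text
(no output)
```

View pics/stopchk.png

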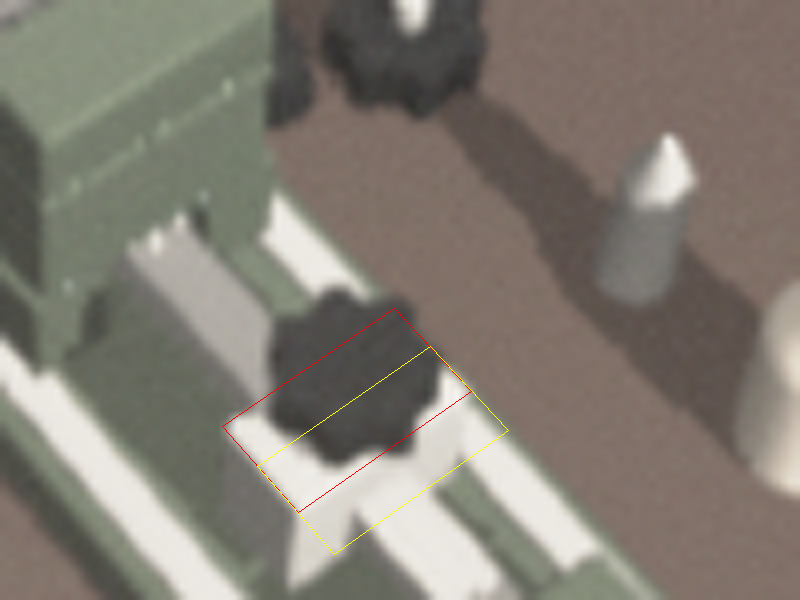

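```bash
python3 -m crank '[[0,0.003,0,0,0,0],[-0.02,0,0,0,0,0],[-0.02,-0.001,0,0,0,0],[-0.03,-0.001,0,0,0,0],[-0.05,-0.002,0,0,0,0],[-0.1,-0.004,0,0,0,0],[-0.1,-0.004,0,0,0,0]]'; python3 st.py
```

```text
time: 8.28
eef_pos: [570.7, 20.8, 391.3]
tool_rot: [0.703, 0.059, 0.703, -0.088]
wrist_force: [0.9, 0.1, 0.0]
width: -0.0
t 8.28 tip w [570.1  13.6 218.5] tip bed [1.700e+01 1.000e-01 2.185e+02] F bed [ 0.3 -0.9  0. ] w -0.0
tool axes in bed (cols)
 [[-0.041, 0.999, -0.027], [-0.004, -0.027, -1.0], [-0.999, -0.041, 0.005]] joints [-0.3   0.45  0.25  1.74 -0.08  0.97  1.33]
```

Next I move clear, towards the robot's left (+bed x) and back, to uncover the camera views.

```bash
python3 -m crank '[[-0.1,0.1,0,0,0,0],[0,0.17,-0.05,0,0,0],[0,0.17,-0.05,0,0,0],[0,0.17,-0.05,0,0,0],[0,0.17,-0.05,0,0,0],[0,0.17,-0.05,0,0,0],[0,0.17,-0.05,0,0,0],[0,0,0,0,0,0]]'; python3 st.py
python3 - <<'E'
from bench import *
from h import *
p=np.load('bed.npy')
for n,(a,b,c,d) in dict(scene=(160,120,200,150),top=(180,130,240,180)).items():
    f=grab_frame(n)
    z=cv2.resize(f[b:b+d,a:a+c],(800,600),interpolation=cv2.INTER_CUBIC);k=800/c
    q=(proj(n,b2w(p,[(31,-37,144),(31,37,144),(66,37,144),(66,-37,144)]))-[a,b])*k
    cv2.polylines(z,[q.astype(int)],True,(0,0,255),1)
    cv2.imwrite(f"pics/{n}4z.png",z)
E
```

```text
time: 9.28
eef_pos: [552.2, 379.0, 418.4]
tool_rot: [0.707, 0.062, 0.699, -0.088]
wrist_force: [-0.9, -0.2, -0.9]
width: -0.2
t 9.28 tip w [553.4 372.5 245.5] tip bed [366.9  81.5 245.5] F bed [-0.4  0.8 -0.9] w -0.2
tool axes in bed (cols)
 [[-0.036, 0.999, -0.03], [-0.014, -0.031, -0.999], [-0.999, -0.036, 0.015]] joints [-0.8   0.57  0.21  1.43 -0.09  1.17  0.77]
```

View pics/scene4z.png

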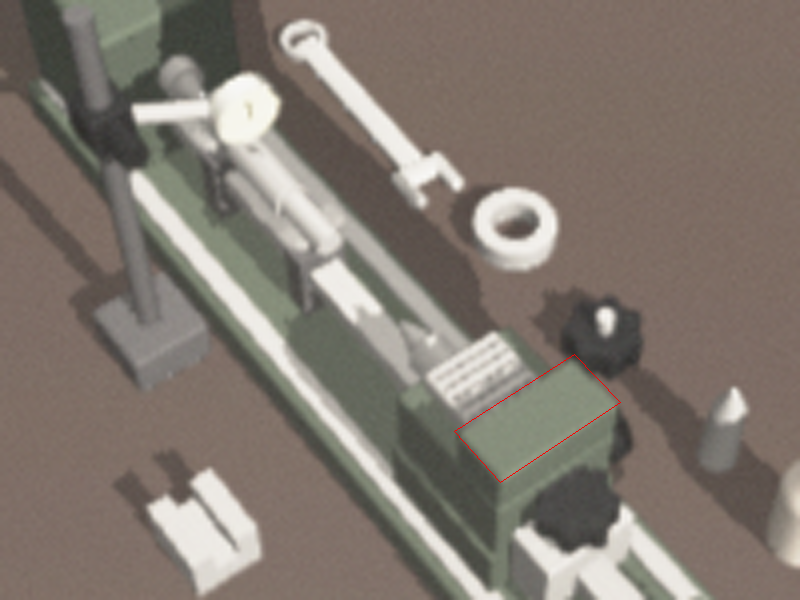

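View pics/top4z.png

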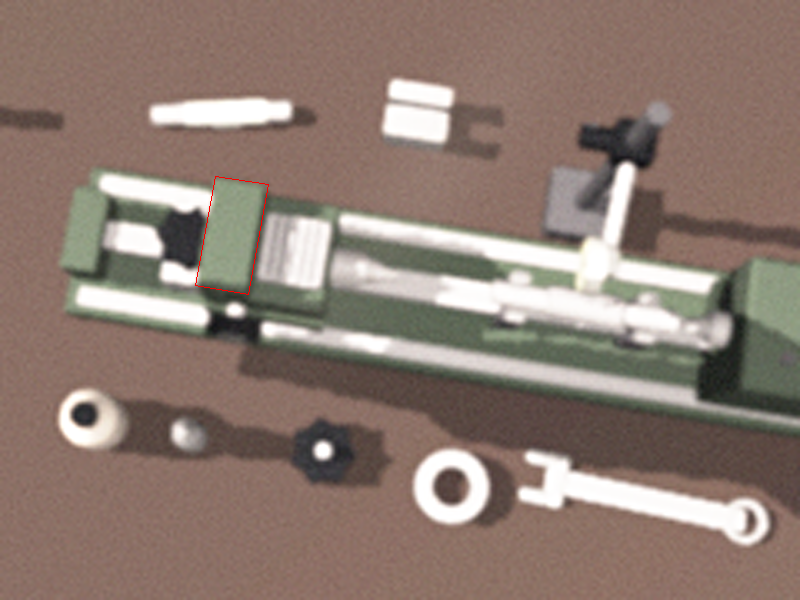

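The tailstock stands at the predicted stop position (shoulder outline matches in both views, rear against the block at about (515,540) in the scene crop). The pad is up and the shaft and loose things are in place.

```bash
python3 -c "
from bench import close_job
print(close_job())"
```

```text
the job is handed in; nothing more can be done
None
```

The tailstock is back against the stop block, and I handed the job in at about 9.4 s with the arm clear. `close_job` gives no verdict, so what follows is from my own checks.

**What I did:** With the gripper shut, I pressed the release pad about 8–9 mm down. Holding it there, I pushed against the shoulder and slid the tailstock back about 61 mm. I then lifted straight up and moved off to the side.

**Reaching the stop:**
- The push force rose from about 4 N to 17 N with the pad still down, so it met the stop rather than the ratchet.
- It stopped where the first pictures put the block face, at about x = 66 mm on the bed. My bed measurement was good to about 3 mm.
- In the final pictures the shoulder outline matches that position in both views.

**Final state:** By eye, the pad is up and the shaft, indicator and loose things are where they were. The wrist force reads about zero, within 1 N.

**What went less well:**
- The press briefly peaked at about 47 N at the fingertip, against the 120 N wrist limit, and I eased it off straight away.
- One small yaw correction had the wrong sign. I reversed it, and the tool ended tilted about 2°, which did no harm.

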